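Unlock the marking carriage and pack the marked fittings

ROBOT

A 6-joint arm with a two-finger parallel gripper is mounted at the origin on the work surface. World frame = base frame: x ahead of the robot, y to its left, z up, the work surface at z = 0. Lengths are in m, angles in rad, forces in N, time in s.
With the tool pointing down it reaches from about 0.275 to 0.825 m from the base axis. Payload 4.9 kg.
Tool frame: the origin (TCP) lies between the finger pads; the fingertips stand ahead of it and the grasp point (between the pads) lies 5 mm behind it (arm.tip_extent is the z of the fingertips in the tool frame, in m); z points along the fingers, y is the direction in which the jaws open and shut (so a half turn about z gives the same grasp; the last joint's range is limited). The gripper opens to 85 mm and grips with 20 to 120 N. Pads are 22 mm wide; open, the fingers measure 114 mm over their backs; the gripper's body (76 mm by 85 mm) begins 54 mm behind the grasp point. The pads swing forward as they close: fully open they stand 13 mm farther back than shut.
Start: joints at [-1.323, 0.326, -0.193, 1.052, 0, 1.437], TCP at [0.205, -0.51, 0.245] pointing down, gripper open.
Joint ranges: [-2.65, 2.65], [-0.97, 1.79], [-1.3, 1.35], [-1.93, 2.1], [-1.47, 1.37], [-3.14, 3.14]. Speed limits (rad/s): [2.57, 2.57, 3.14, 3.14, 3.14, 3.14].

INTERFACE

Orientations are given as a 3x3 rotation matrix whose columns are the frame's x, y, z axes.
In Python, from plant import arm, optics, job gives the robot as it stands.
- The arm moves only by the shell command python3 -m jog 'ROWS' [OPENING] [FORCE]. ROWS is JSON, a list of rows, each a list of 2 entries, a list of its own where there are three numbers: the shift along the tool's x, y, z in m, then the turn about the tool's z in rad. In form: [[[dx, dy, dz], turn], ...]. A call has 1 to 5 rows; each row shifts and turns the commanded pose from where the row before left it, along the tool's axes as they then stand; what a row does not reach is not made up. A row lasts 1/8 s, in which the tool goes at most 62.5 mm and 10.7 degrees, less where a joint would pass 70% of its speed; a pose out of reach is approached as far as the arm can. A call is refused whole if a number of a shift passes 0.0625 or a number of a turn 0.188, either way. A call with a gripper value outside its range is refused whole. OPENING is the closure in counts, from 0 (fully open) to 255 (shut), set as the call begins (- or left out, the last holds). The fingers move at their own pace and stop on an object; FORCE is the grip in N (left out, the last holds). Time passes only in rows, so rows that do not move let the fingers close. It gives the time, the measured TCP pose, the force and the opening at its end, in the units of the state.
- arm.get_state(): the state, without advancing time (a new reading comes with each control period).
- optics.get_image(name): name is "scene" or "top"; returns the picture (384x512x3 uint8, red, green, blue); there is no depth.
- optics.camera_params(name): a dict with "fx", "fy", "cx", "cy" (pixels), "world_to_cam" (4x4, takes a point from world to camera coordinates). Camera axes: x right, y down, z forward; pixel columns grow to the right and rows downward; lengths in m; the calibration is good to about 2 mm. A picture is of the moment at which its call begins. camera_params takes no time and is no camera call.
- job.close_job(): hands the job in, once; it reports no verdict.
The state is a dict: "time": time; "joint_positions": joint angles; "dq": joint speeds; "joint_torque": joint torques, N m; "eef_pos": TCP position; "eef_rot": TCP orientation; "force": force on the tool from outside, world axes, zero at the start; "moment": the same for the moment, N m; "width": opening from 0.0 (shut) to 1.0 (fully open).
Only numpy, scipy, OpenCV 4.12 (cv2) and the standard library are available. Lean on these libraries where they do the work, as an engineer would, in place of code of your own. Each camera call takes 0.05 s, during which the arm holds its last target. There are 200 camera calls.

TASK

The fittings under the marking head are done. The carriage is locked by the black T-handle screw, which has a left-hand thread: unscrew it all the way to its stop, pull the carriage out to its outer stop and leave it there, and put every squat steel fitting from it into the open lidded grey case, each sitting flat on the floor of the case; then shut the lid fully. Leave the other things on the bench where they are.

Things in the scene. Friction and masses are not known exactly. Their poses are not given: they have to be found in the camera images.
- station: Fixed marking station, grey base 200 x 460 mm, 12 mm thick. Origin on the bench under the middle of the clear hood (177 mm in its x, 165 in its y, underside at height 85 mm, top 90, open to its -y, front edge at its y = -78 mm). Column and marking head, 300 mm high, at its y = 0 to 140 mm. Carriage slides out along its -y. Lock bracket on its +x side, 65 mm high.
- carriage (a joint): Travel of the carriage, m: 0 home under the hood, 0.180 at the outer stop (grows towards the station's -y). About 2 N of friction, stays where left. Until the lock screw is undone to about 2.7 rad its pin blocks a steel lug on the carriage.
- carriage_handle (a point): Middle of the top of the carriage's handle, an upright black block 16 mm along the station's y, 50 mm along its x, 42 mm tall (top at height 72 mm); moves with the carriage. Take it from above, fingers closing along the station's y. When home it stands 41 mm in front of the hood's edge.
- carriage_pad (a point): Centre of the cork pad (130 x 140 mm, at height 32 mm) of the carriage, on which the fittings stand, with a rim 7 mm high round it; moves with the carriage, axes as the station's.
- lock (a joint): Rotation of the lock screw, rad: 0 fully tight, 4.2 fully undone at its stop; grows CLOCKWISE seen from above (left-hand thread). Rises 2.4 mm per rad as it is undone. Starts at 0 to 0.4. Friction about 0.15 N m, stays where left; anticlockwise it soon meets the rigid tight stop.
- lock_grip (a point): Top middle of the lock screw's black T-handle, on the screw axis (vertical): the bar lies along this point's x, 64 mm long, 13 mm thick (its y) and 26 mm high, its top at height 124 mm when tight. Turns and rises with the screw; the hood's 90 mm high edge is 36 mm from the axis, below the bar.
- case: Fixed grey plastic case, open box 170 mm (its x) by 220 mm (its y), 50 mm high, walls and floor 5 mm thick. Origin at the centre of its underside on the bench; z up. The lid is hinged along its +x rim, which is the side towards the robot's right.
- lid (a joint): Angle of the grey lid, rad: 0 is shut, 1.57 upright, 1.9 its open stop; starts open at 1.68 to 1.85. Stiff hinge: stays at any angle; about 0.25 N m to move it. The lid is a plate 170 x 220 mm, 6 mm thick.
- lid_hinge (a point): Middle of the hinge line at the case's +x rim (85 mm from the case's centre, height 50 mm); the hinge runs along the case's y. When shut the lid reaches from here to the case's -x rim, its underside level with this point.
- lid_handle (a point): Tip of the black knob on the outer face of the lid: 140 mm from the hinge line, at the middle of the case's width, standing 35 mm proud of the outer face; moves with the lid.
- fitting0: Squat plain steel pipe fitting, hexagon below and round collar above, to be gripped as a round of diameter 44 mm, 26 mm high, 0.11 to 0.23 kg; either end may be up. Origin at the centre of its underside, z along its axis. Three or four such fittings stand on the carriage's pad, at least 8 mm apart; an absent one reads None.
- fitting1: Squat plain steel pipe fitting, hexagon below and round collar above, to be gripped as a round of diameter 44 mm, 26 mm high, 0.11 to 0.23 kg; either end may be up. Origin at the centre of its underside, z along its axis. Three or four such fittings stand on the carriage's pad, at least 8 mm apart; an absent one reads None.
- fitting2: Squat plain steel pipe fitting, hexagon below and round collar above, to be gripped as a round of diameter 44 mm, 26 mm high, 0.11 to 0.23 kg; either end may be up. Origin at the centre of its underside, z along its axis. Three or four such fittings stand on the carriage's pad, at least 8 mm apart; an absent one reads None.
- fitting3: Squat plain steel pipe fitting, hexagon below and round collar above, to be gripped as a round of diameter 44 mm, 26 mm high, 0.11 to 0.23 kg; either end may be up. Origin at the centre of its underside, z along its axis. Three or four such fittings stand on the carriage's pad, at least 8 mm apart; an absent one reads None.
- caliper: Steel caliper, 160 mm, lying on the far side of the bench. Not part of the job: leave it alone.
- deburrer: Screwdriver-like deburring tool, 160 mm, lying at the right side of the bench. Not part of the job: leave it alone.
- oil: White plastic bottle 54 mm across, 150 mm high, far side of the bench. Not part of the job: leave it alone.
- brush: Brush, 170 mm, lying on the far side of the bench. Not part of the job: leave it alone.
- nipple0: Tall slim steel nipple, 28 mm across, 55 mm high, standing upright, not one of the squat fittings. Not part of the job: leave it alone.
- nipple1: Another tall slim steel nipple, 28 mm across, 55 mm high. Not part of the job: leave it alone.
- mug: Steel mug 76 mm across, 90 mm high, far left of the bench. Not part of the job: leave it alone.

How it is judged:
On the way, in this order (a step that is already met when the one before it is completed fails the run):
1. the left-hand lock screw is undone (lock beyond 3.6 rad) (value of joint lock above 3.6 rad), for 0.2 s.
2. the carriage is out at its outer stop (beyond 0.172 m) (value of joint carriage above 0.172 m), for 0.2 s.
3. every fitting is in the case, flat on its floor (x of fitting0 in the frame of case between -0.082 and 0.082 m and y of fitting0 in the frame of case between -0.107 and 0.107 m and z of fitting0 in the frame of case between -0.003 and 0.036 m and angle between the z axis of each of fitting0, fitting1, fitting2, fitting3 and the z axis of case, either way round below 0.2 rad and x of fitting1 in the frame of case between -0.082 and 0.082 m and y of fitting1 in the frame of case between -0.107 and 0.107 m and z of fitting1 in the frame of case between -0.003 and 0.036 m and x of fitting2 in the frame of case between -0.082 and 0.082 m and y of fitting2 in the frame of case between -0.107 and 0.107 m and z of fitting2 in the frame of case between -0.003 and 0.036 m and x of fitting3 in the frame of case between -0.082 and 0.082 m and y of fitting3 in the frame of case between -0.107 and 0.107 m and z of fitting3 in the frame of case between -0.003 and 0.036 m), for 0.3 s.
4. the lid is shut (under 0.06 rad) (value of joint lid below 0.06 rad), for 0.2 s.
At the end, for the whole second after the job is handed in: Every fitting present sits in the case, inside its walls, flat to 0.2 rad (either end up) and no higher than its floor (origin under 36 mm above the case's underside), at rest; lid under 0.06 rad; carriage beyond 0.172 m; lock screw still beyond 3.6 rad (all of step 3 and linear speed of each of fitting0, fitting1, fitting2, fitting3 below 0.03 m/s and value of joint lid below 0.06 rad and value of joint carriage above 0.172 m and value of joint lock above 3.6 rad); the robot touches nothing.
It fails at once if another thing on the bench was moved by more than 5 cm (distance of any of caliper, deburrer, oil, brush, nipple0, nipple1, mug from where it was at the start of the episode above 0.05 m).
Of fitting0, fitting1, fitting2, fitting3 only 3 to 4 are there at a start; the rules pass over those that are not, and their reading is None.
At some moment in a run one of fitting0, fitting1, fitting2, fitting3 may be knocked a few centimetres aside while the robot is not near it.
Once in a run the grip may slacken for a moment while it holds something.
It also fails if it takes over 210 s, if anything falls off the work surface, if the arm or the gripper's body presses on something with over 40 N, if the wrist force passes 120 N, or if a joint passes its speed limit or range.

## Working session

There is one attempt and no reset: what is moved stays moved. The work goes in short steps, Python scripts to look and compute and a shell command to move; the robot and the scene stay as the last step left them, time stands still between calls to the robot, and variables do not carry over. Pictures are saved under pics/ and viewed, about 12 in all and at most 16, crops included, and the job is handed in when it is done.

```bash
ls; mkdir -p pics; cat > h.py <<'E'
import numpy as np, cv2
from plant import arm, optics, job
def snap(n,f,crop=None,s=1):
    im=optics.get_image(n); 
    cv2.imwrite('pics/raw_'+f+'.png',im[:,:,::-1])
    o=im[:,:,::-1]
    if crop: x0,y0,x1,y1=crop; o=o[y0:y1,x0:x1]
    cv2.imwrite('pics/'+f+'.png',cv2.resize(o,None,fx=s,fy=s,interpolation=cv2.INTER_CUBIC))
    return im
def ray(n,u,v):
    p=optics.camera_params(n);T=np.array(p['world_to_cam']);R=T[:3,:3]
    c=-R.T@T[:3,3]; d=R.T@np.array([(u-p['cx'])/p['fx'],(v-p['cy'])/p['fy'],1]); return c,d
def onz(n,u,v,z):
    c,d=ray(n,u,v); return c+d*(z-c[2])/d[2]
def proj(n,X):
    p=optics.camera_params(n);q=np.array(p['world_to_cam'])@np.append(X,1)
    return np.array([p['fx']*q[0]/q[2]+p['cx'],p['fy']*q[1]/q[2]+p['cy']])
def st():
    s=arm.get_state(); print(round(s['time'],2),np.round(s['eef_pos'],4),'F',np.round(s['force'],1),'w',round(s['width'],3)); return s
E
python3 - <<'E'
from h import *
np.set_printoptions(precision=3,suppress=True)
s=st();print(s['eef_rot'],arm.tip_extent)
for n in('top','scene'):
    snap(n,n+'0',s=1.5); print(n,ray(n,256,192))
E
```

```text
pics
0.0 [ 0.205 -0.51   0.244] F [-0.  -0.   1.2] w 0.999
[[ 0.928  0.373 -0.   ]
 [ 0.373 -0.928  0.002]
 [ 0.    -0.002 -1.   ]] 0.014
top (array([ 0.525, -0.061,  1.358]), array([ 0.082,  0.002, -0.997]))
scene (array([ 1.364, -0.744,  0.883]), array([-0.575,  0.561, -0.596]))
```

View pics/top0.png

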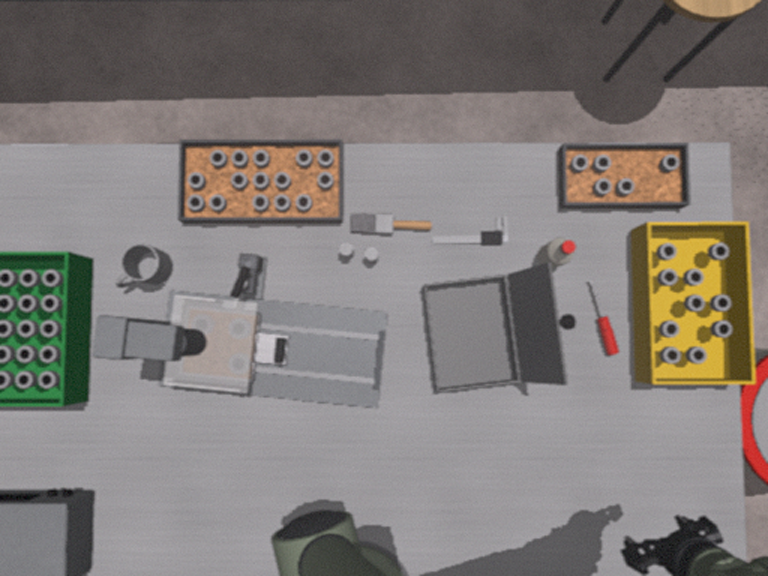

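View pics/scene0.png

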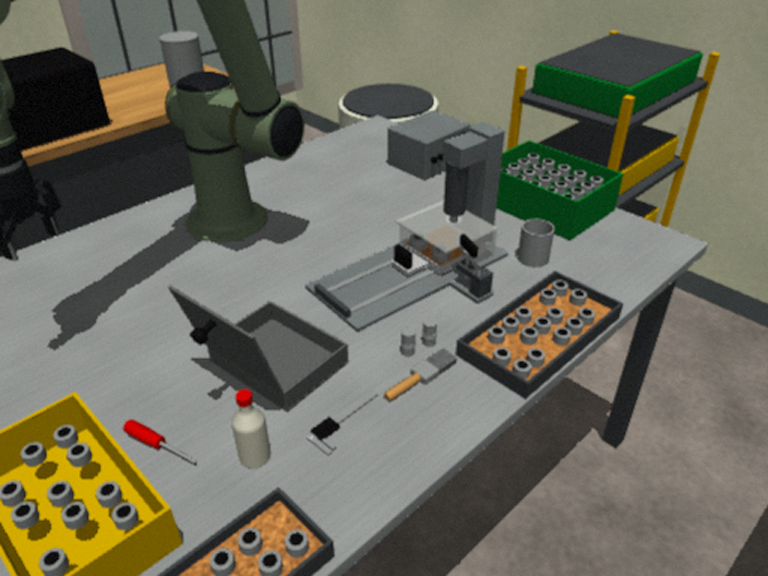

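The top view (1.5× pixels) shows the hood at about (210,340), the lock near (247,275), the carriage handle at (275,348), the case at (475,335) and the nipples at (347,252) and (371,257). Image right is world -y. I'll zoom in on the station.

```bash
python3 - <<'E'
from h import *
t=cv2.imread('pics/raw_top0.png');s=cv2.imread('pics/raw_scene0.png')
a=cv2.resize(t[160:280,100:265],None,fx=4.8,fy=4.8,interpolation=2)
cv2.imwrite('pics/t1.png',a)
b=cv2.resize(s[130:220,200:340],None,fx=5.7,fy=5.7,interpolation=2)
cv2.imwrite('pics/s1.png',b)
E
```

```text
(no output)
```

View pics/t1.png

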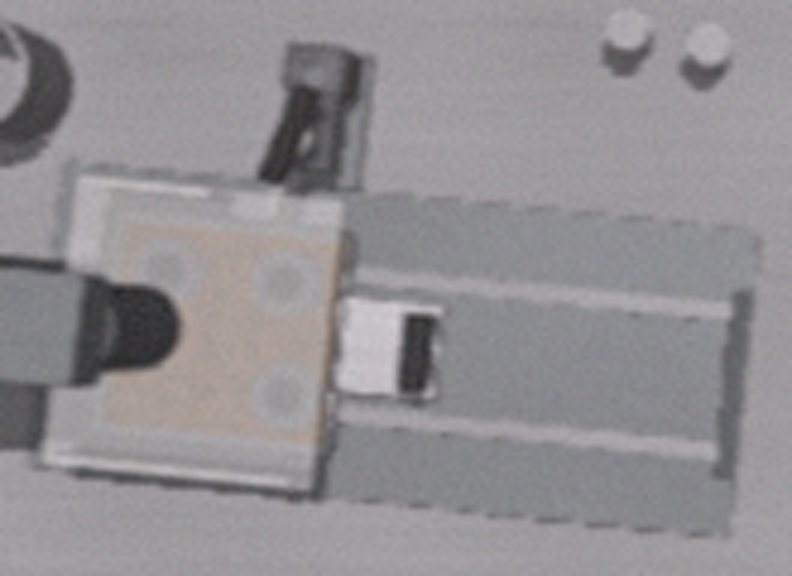

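View pics/s1.png

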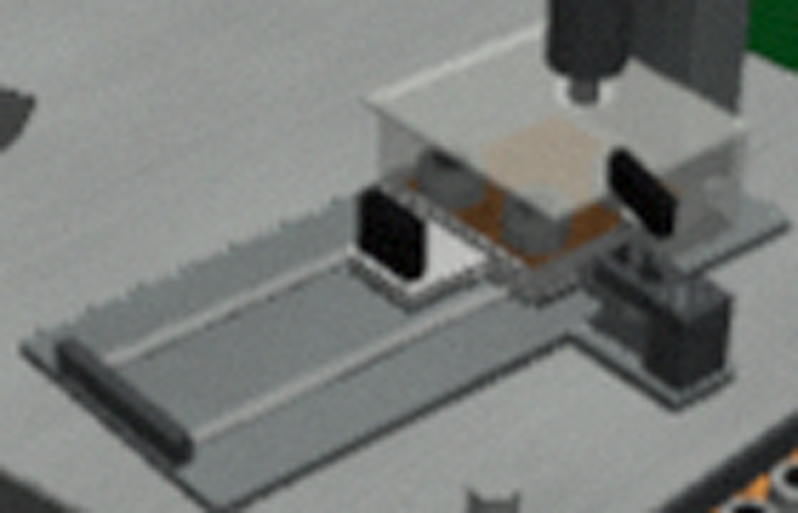

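The top crop shows the bar from about (305,88) to (272,182), the handle top at (417,353), and hood and base edges I can use for yaw. The scene crop shows the bar's top edge from (617,150) to (675,205). One fitting may be hidden under the head.

```bash
python3 - <<'E'
from h import *
np.set_printoptions(precision=4,suppress=True)
T=lambda u,v,z:onz('top',100+u/4.8,160+v/4.8,z)[:2]
S=lambda u,v,z:onz('scene',200+u/5.7,130+v/5.7,z)[:2]
a,b=T(305,88,.124),T(272,182,.124);print('bar top',a,b,(a+b)/2,np.linalg.norm(a-b),np.arctan2(*(a-b)[::-1]))
a,b=S(620,148,.124),S(672,203,.124);print('bar scene',a,b,(a+b)/2,np.linalg.norm(a-b),np.arctan2(*(a-b)[::-1]))
print('handle',T(418,353,.072), 'scene top edge',S(365,188,.072),S(422,222,.072))
a,b=T(760,235,.012),T(728,532,.012);print('base front',a,b,np.linalg.norm(a-b),np.arctan2(*(a-b)[::-1]))
print('base side',np.arctan2(*(T(728,532,.012)-T(330,498,.012))[::-1]))
print('hood front',T(345,195,.09),T(322,497,.09))
# black masks
t=cv2.imread('pics/raw_top0.png');g=t.max(2)
m=(g<60).astype('uint8');n,l,stt,c=cv2.connectedComponentsWithStats(m)
for i in range(1,n):
    if stt[i,4]>8 and 100<c[i][0]<400 and 150<c[i][1]<280: print(stt[i],c[i])
k=lambda u,v,z:onz('top',u/1.5,v/1.5,z)[:2]
P=[k(422,288,.05),k(503,277,.05),k(436,392,.05),k(517,384,.05)]
print('case',P,np.linalg.norm(P[0]-P[2]),np.linalg.norm(P[0]-P[1]))
print('nip',k(345,247,.055),k(371,254,.055))
E
```

```text
bar top [0.6665 0.2085] [0.6098 0.2276] [0.6382 0.218 ] 0.05976231390299777 -0.3244805559034285
bar scene [0.6117 0.2363] [0.6702 0.2119] [0.641  0.2241] 0.06341410562227046 2.745713110087924
handle [0.5067 0.1474] scene top edge [0.4802 0.1582] [0.5306 0.1557]
base front [ 0.5821 -0.0654] [ 0.3904 -0.0442] 0.19287201309108784 -0.11013410860576647
base side -1.656941251260708
hood front [0.604  0.1904] [0.4197 0.2022]
[163 179   3   7  12] [164.   182.25]
[155 184   8  14  30] [158.7 192.2]
[374 210   9   9  55] [377.8182 214.2727]
[120 220  16  17 161] [128.3665 228.1615]
[187 230   2  11  11] [187.6364 235.    ]
case [array([ 0.632 , -0.1355]), array([ 0.654 , -0.3005]), array([ 0.4223, -0.1622]), array([ 0.4379, -0.3251])] 0.2114235316261249 0.16637944289907297
nip [0.7158 0.0209] [ 0.7013 -0.032 ]
```

```bash
python3 -m jog '[[[0,0,-0.02],-0.188],[[0,0,-0.02],-0.188],[[0,0,-0.02],-0.188],[[0,0,0],-0.188],[[0,0,0],-0.188]]'
python3 -m jog '[[[0,0,0],-0.188],[[0,0,0],-0.061],[[0.05,0.03,0],0],[[0.05,0.03,0],0],[[0.05,0.03,0],0]]'
python3 -m jog '[[[0.05,0.03,0],0],[[0.05,0.03,0],0],[[0.05,0.03,0],0],[[0.05,0.03,0],0],[[0.05,0.03,0],0]]'
python3 -c "
from h import *
s=st();print(np.round(s['eef_rot'],3),np.round(s['joint_positions'],3))"
```

```text
time: 0.72
eef_pos: [0.2049, -0.5103, 0.3052]
eef_rot: [[0.243, 0.97, -0.0], [0.97, -0.243, 0.0], [0.0, -0.0, -1.0]]
force: [0.8, 0.5, -0.6]
width: 0.997
time: 1.35
eef_pos: [0.2958, -0.359, 0.3049]
eef_rot: [[0.004, 1.0, -0.0], [1.0, -0.004, 0.001], [0.001, -0.0, -1.0]]
force: [0.7, -0.2, 0.9]
width: 1.003
time: 1.98
eef_pos: [0.4467, -0.1094, 0.3052]
eef_rot: [[0.003, 1.0, -0.0], [1.0, -0.003, -0.0], [-0.0, -0.0, -1.0]]
force: [0.5, -0.4, 0.2]
width: 0.999
1.98 [ 0.4467 -0.1094  0.3052] F [ 0.5 -0.4  0.2] w 0.999
[[ 0.003  1.    -0.   ]
 [ 1.    -0.003 -0.   ]
 [-0.    -0.    -1.   ]] [-0.401  0.122 -0.302  1.147 -0.     1.173]
```

```bash
python3 -m jog '[[[0.055,0.032,0],0],[[0.055,0.032,0],0],[[0.055,0.032,0],0],[[0.055,0.032,0],0],[[0.055,0.032,0],0]]'
python3 -m jog '[[[0.055,0.033,0],0],[[0,0,0],-0.188],[[0,0,0],-0.188],[[0,0,0],-0.188],[[0,0,0],-0.188]]'
for i in 1 2; do python3 -m jog '[[[0,0,0],-0.188],[[0,0,0],-0.188],[[0,0,0],-0.188],[[0,0,0],-0.188],[[0,0,0],-0.188]]' >/dev/null; done
python3 -m jog '[[[0,0,0],-0.188],[[0,0,0],-0.188],[[0,0,0],-0.188],[[0,0,0],-0.188],[[0,0,0],-0.188]]'
python3 -m jog '[[[0,0,0.02],-0.188],[[0,0,0.03],-0.188],[[0,0,0.03],-0.188],[[0,0,0.02],-0.188],[[0,0,0.02],-0.028]]'
python3 -c "
from h import *
s=st();print(np.round(s['eef_rot'],3),np.round(s['joint_positions'],3))
snap('top','t2',(100,120,265,240),4.8)
snap('scene','s2',(200,90,340,200),5)"
```

```text
time: 2.6
eef_pos: [0.6047, 0.1604, 0.3049]
eef_rot: [[0.003, 1.0, -0.0], [1.0, -0.003, -0.0], [-0.0, -0.0, -1.0]]
force: [0.3, -0.8, 0.9]
width: 1.003
time: 3.22
eef_pos: [0.6362, 0.2121, 0.3045]
eef_rot: [[-0.684, 0.729, -0.001], [0.729, 0.684, -0.0], [0.001, -0.001, -1.0]]
force: [0.2, 0.5, 0.2]
width: 1.0
time: 5.1
eef_pos: [0.6362, 0.212, 0.3046]
eef_rot: [[0.412, -0.911, -0.001], [-0.911, -0.412, -0.0], [-0.0, 0.001, -1.0]]
force: [0.6, 0.0, 0.3]
width: 1.001
time: 5.72
eef_pos: [0.6359, 0.2119, 0.1838]
eef_rot: [[0.931, -0.364, -0.001], [-0.364, -0.931, -0.0], [-0.001, 0.001, -1.0]]
force: [-0.8, -0.2, -0.3]
width: 0.998
5.72 [0.6359 0.2119 0.1838] F [-0.8 -0.2 -0.3] w 0.998
[[ 0.931 -0.364 -0.001]
 [-0.364 -0.931 -0.   ]
 [-0.001  0.001 -1.   ]] [ 0.212  0.592  0.07   1.051  0.    -2.557]
```

View pics/s2.png

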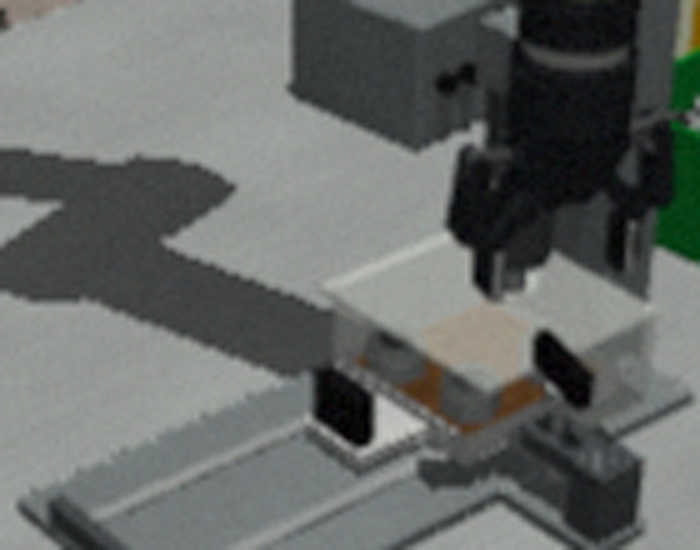

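```bash
python3 -m jog '[[[0,-0.0085,0.02],0],[[0,0,0.025],0],[[0,0,0.02],0],[[0,0,0.009],0],[[0,0,0],0]]'
python3 -m jog '[[[0,0,0],0],[[0,0,0],0],[[0,0,0],0],[[0,0,0],0],[[0,0,0],0]]' 190 25
python3 -m jog '[[[0,0,0],0],[[0,0,0],0],[[0,0,0],0],[[0,0,0],0]]' 255 25
python3 -c "
from h import *
s=st();print(s['moment'])"
```

```text
time: 6.45
eef_pos: [0.6393, 0.2201, 0.1107]
eef_rot: [[0.931, -0.366, -0.001], [-0.366, -0.931, -0.0], [-0.001, 0.0, -1.0]]
force: [0.4, -0.5, 0.4]
width: 0.998
time: 7.08
eef_pos: [0.6402, 0.2209, 0.1119]
eef_rot: [[0.931, -0.366, 0.002], [-0.366, -0.931, 0.002], [0.001, -0.002, -1.0]]
force: [0.9, 3.9, 1.2]
width: 0.259
time: 7.58
eef_pos: [0.6402, 0.221, 0.112]
eef_rot: [[0.931, -0.366, 0.002], [-0.366, -0.931, 0.002], [0.001, -0.003, -1.0]]
force: [1.3, 4.3, 2.2]
width: 0.221
7.58 [0.6402 0.221  0.112 ] F [1.3 4.3 2.2] w 0.221
[ 1.09353704 -0.35349739  0.01127349]
```

```bash
python3 -m jog '[[[0,0,0],0],[[0,0,0],0],[[0,0,-0.0005],0.1],[[0,0,-0.0005],0.15],[[0,0,0],0]]' 255 60
python3 -c "
from h import *
s=st();print(s['moment'])
snap('scene','s3',(220,90,340,190),5)"
```

```text
time: 8.2
eef_pos: [0.6407, 0.2208, 0.1139]
eef_rot: [[0.811, -0.586, 0.003], [-0.586, -0.811, 0.002], [0.001, -0.004, -1.0]]
force: [-0.1, 4.0, 5.8]
width: 0.14
8.2 [0.6407 0.2208 0.1139] F [-0.1  4.   5.8] w 0.14
[ 1.1794559  -0.40216056 -0.16174159]
```

View pics/s3.png

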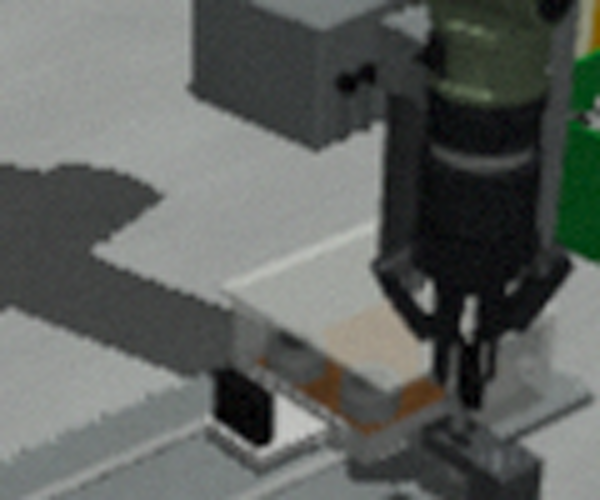

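```bash
for i in 1 2; do python3 -m jog '[[[0,0,-0.0005],0.15],[[0,0,-0.0004],0.15],[[0,0,-0.0004],0.15],[[0,0,-0.0004],0.15],[[0,0,-0.0004],0.15]]'; python3 -c "
from h import *
print('M',np.round(arm.get_state()['moment'],2))"; done
```

```text
time: 8.88
eef_pos: [0.6399, 0.2202, 0.1156]
eef_rot: [[0.191, -0.982, 0.001], [-0.982, -0.191, 0.0], [0.0, -0.001, -1.0]]
force: [-1.9, 1.8, 6.4]
width: 0.139
M [ 0.58 -0.23  0.19]
time: 9.5
eef_pos: [0.6388, 0.2202, 0.1175]
eef_rot: [[-0.529, -0.848, -0.001], [-0.848, 0.529, -0.0], [0.001, 0.0, -1.0]]
force: [-5.0, 3.6, 7.3]
width: 0.14
M [0.33 0.26 0.25]
```

```bash
for i in 1 2; do python3 -m jog '[[[0,0,-0.0004],0.15],[[0,0,-0.0004],0.15],[[0,0,-0.0004],0.15],[[0,0,-0.0004],0.15],[[0,0,-0.0004],0.15]]'; python3 -c "
from h import *
print('M',np.round(arm.get_state()['moment'],2))"; done;  python3 -m jog '[[[0,0,-0.0003],0.12],[[0,0,-0.0003],0.12],[[0,0,-0.0003],0.12]]'; python3 -c "
from h import *
print('M',np.round(arm.get_state()['moment'],2))"
```

```text
time: 10.12
eef_pos: [0.638, 0.2209, 0.1193]
eef_rot: [[-0.965, -0.261, -0.002], [-0.261, 0.965, 0.001], [0.002, 0.001, -1.0]]
force: [-4.6, 6.1, 6.4]
width: 0.136
M [0.5  0.78 0.15]
time: 10.75
eef_pos: [0.638, 0.2219, 0.121]
eef_rot: [[-0.884, 0.467, -0.002], [0.467, 0.884, 0.003], [0.003, 0.001, -1.0]]
force: [-3.3, 9.4, 5.9]
width: 0.139
M [1.02 0.98 0.21]
time: 11.12
eef_pos: [0.6382, 0.2224, 0.1219]
eef_rot: [[-0.664, 0.748, -0.002], [0.748, 0.664, 0.004], [0.004, 0.001, -1.0]]
force: [-2.0, 10.7, 5.9]
width: 0.141
M [1.35 0.87 0.15]
```

```bash
for i in 1 2; do python3 -m jog '[[[0,0,-0.0002],0.08],[[0,0,-0.0002],0.08],[[0,0,-0.0002],0.08]]'; python3 -c "
from h import *
print('M',np.round(arm.get_state()['moment'],2))"; done
```

```text
time: 11.5
eef_pos: [0.6385, 0.2227, 0.1225]
eef_rot: [[-0.469, 0.883, -0.001], [0.883, 0.469, 0.005], [0.005, 0.001, -1.0]]
force: [-1.1, 11.1, 3.8]
width: 0.138
M [1.56 0.84 0.2 ]
time: 11.88
eef_pos: [0.6393, 0.2221, 0.1234]
eef_rot: [[-0.251, 0.968, 0.001], [0.968, 0.251, 0.002], [0.002, 0.001, -1.0]]
force: [-1.4, 6.4, 3.6]
width: 0.14
M [ 0.93 -0.34  2.92]
```

```bash
python3 -m jog '[[[0,0,0],0],[[0,0,0],0],[[0,0,0],0],[[0,0,-0.03],0],[[0,0,-0.04],0]]' 0 60
python3 -m jog '[[[0,0,0],-0.188],[[0,0,0],-0.188],[[0,0,0],-0.188],[[0,0,0],-0.188],[[0,0,0],-0.188]]' 147
python3 -m jog '[[[0,0,0],-0.188],[[0,0,0],-0.099],[[0.042,-0.03,0],0],[[0.042,-0.03,0],0],[[0.041,-0.029,0],0]]'
python3 -m jog '[[[0,0,0],0]]'
python3 - <<'E'
from h import *
s=st();snap('scene','s4',(200,80,340,200),5)
snap('top','t4')
for y in(.149,):
  print([np.round((proj('scene',np.array([.506,y,z]))-[200,80])*5) for z in(.072,.03)])
p=s['eef_pos']+s['eef_rot'][:,2]*.014; print((proj('scene',p)-[200,80])*5)
E
```

```text
time: 12.5
eef_pos: [0.6385, 0.219, 0.1917]
eef_rot: [[-0.244, 0.97, -0.004], [0.97, 0.244, -0.001], [-0.001, -0.004, -1.0]]
force: [0.0, 0.6, 0.6]
width: 0.996
time: 13.12
eef_pos: [0.6394, 0.2192, 0.1922]
eef_rot: [[-0.929, 0.371, -0.001], [0.371, 0.929, -0.001], [0.0, -0.001, -1.0]]
force: [-0.4, 0.4, -0.4]
width: 0.422
time: 13.75
eef_pos: [0.5047, 0.1424, 0.1922]
eef_rot: [[-0.995, 0.1, -0.001], [0.1, 0.995, -0.001], [0.001, -0.001, -1.0]]
force: [0.6, -0.1, 1.4]
width: 0.423
time: 13.88
eef_pos: [0.502, 0.1419, 0.1919]
eef_rot: [[-0.995, 0.101, -0.005], [0.101, 0.995, -0.001], [0.005, -0.002, -1.0]]
force: [0.6, -0.3, 0.4]
width: 0.423
13.88 [0.502  0.1419 0.1919] F [ 0.6 -0.3  0.4] w 0.423
[array([337., 434.]), array([337., 485.])]
[327.19826861 300.90608573]
```

View pics/s4.png

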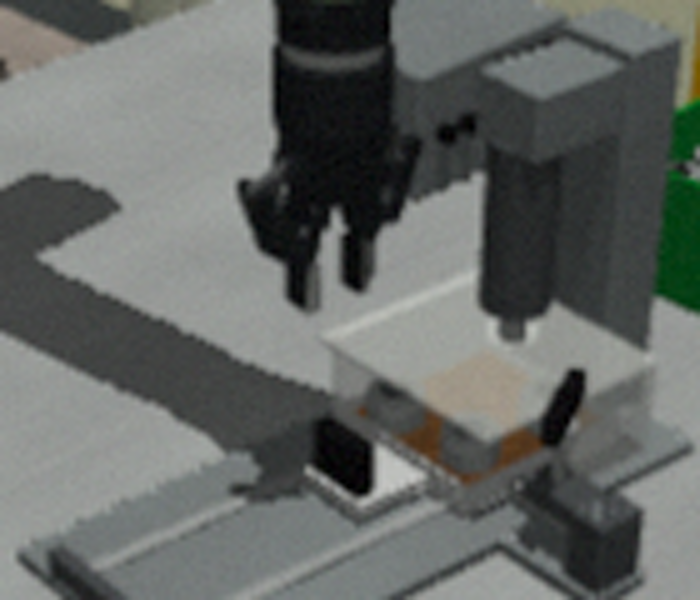

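```bash
python3 -m jog '[[[-0.004,0.004,0.03],0],[[0,0,0.04],0],[[0,0,0.03],0],[[0,0,0.02],0],[[0,0,0.016],0]]'
python3 -m jog '[[[0,0,0],0],[[0,0,0],0],[[0,0,0],0],[[0,0,0],0],[[0,0,0],0]]' 255 40
python3 -c "
from h import *
snap('scene','s5',(200,80,340,200),5)"
```

```text
time: 14.6
eef_pos: [0.512, 0.1476, 0.0555]
eef_rot: [[-0.995, 0.099, 0.0], [0.099, 0.995, -0.0], [-0.0, -0.0, -1.0]]
force: [-0.1, -0.3, -0.6]
width: 0.42
time: 15.22
eef_pos: [0.5107, 0.1472, 0.056]
eef_rot: [[-0.995, 0.099, -0.0], [0.099, 0.995, -0.0], [0.0, -0.0, -1.0]]
force: [4.3, 1.7, -21.4]
width: 0.183
```

```bash
python3 -m jog '[[[0,0,-0.002],0],[[0,-0.01,0],0],[[0,-0.025,0],0],[[0,-0.025,0],0],[[0,-0.025,0],0]]'
python3 -m jog '[[[0,-0.025,0],0],[[0,-0.025,0],0],[[0,-0.025,0],0],[[0,0,0],0],[[0,0,0],0]]'
python3 -m jog '[[[0,-0.012,0],0],[[0,-0.007,0],0],[[0,-0.004,0],0],[[0,0,0],0]]'
```

```text
time: 15.9
eef_pos: [0.5019, 0.0623, 0.0563]
eef_rot: [[-0.995, 0.099, -0.001], [0.099, 0.995, 0.001], [0.001, 0.001, -1.0]]
force: [11.7, 1.3, -42.7]
width: 0.178
time: 16.52
eef_pos: [0.4942, -0.0131, 0.0563]
eef_rot: [[-0.995, 0.101, -0.002], [0.101, 0.995, -0.001], [0.002, -0.002, -1.0]]
force: [9.9, -3.7, -41.9]
width: 0.175
time: 17.02
eef_pos: [0.4927, -0.0269, 0.0564]
eef_rot: [[-0.995, 0.095, 0.001], [0.095, 0.995, 0.019], [0.0, 0.019, -1.0]]
force: [14.1, 27.4, -38.5]
width: 0.18
```

```bash
python3 -m jog '[[[0,0,0.003],0],[[0,-0.002,0],0],[[0,0,0],0],[[0,0,0],0]]'
python3 -m jog '[[[0,0.002,0],0],[[0,0.001,0],0],[[0,0,0],0],[[0,0,0],0],[[0,0,0],0]]' 147
python3 -m jog '[[[0,0,-0.03],0],[[0,0,-0.05],0],[[0,0,-0.05],0],[[0,0,-0.05],0],[[0,0,0],0]]' 0
python3 -c "
from h import *
snap('scene','s6',(120,100,340,265),3.6)
snap('top','t6')"
```

```text
time: 17.52
eef_pos: [0.4928, -0.0269, 0.0562]
eef_rot: [[-0.996, 0.093, 0.003], [0.093, 0.995, 0.022], [-0.001, 0.022, -1.0]]
force: [6.5, 34.9, -8.5]
width: 0.181
time: 18.15
eef_pos: [0.4928, -0.0342, 0.0557]
eef_rot: [[-0.995, 0.1, 0.0], [0.1, 0.995, -0.0], [-0.0, -0.0, -1.0]]
force: [0.3, -0.7, 1.0]
width: 0.422
time: 18.77
eef_pos: [0.4952, -0.0345, 0.2396]
eef_rot: [[-0.995, 0.099, 0.008], [0.099, 0.995, -0.002], [-0.008, -0.001, -1.0]]
force: [-0.3, -0.1, -0.3]
width: 1.0
```

View pics/s6.png

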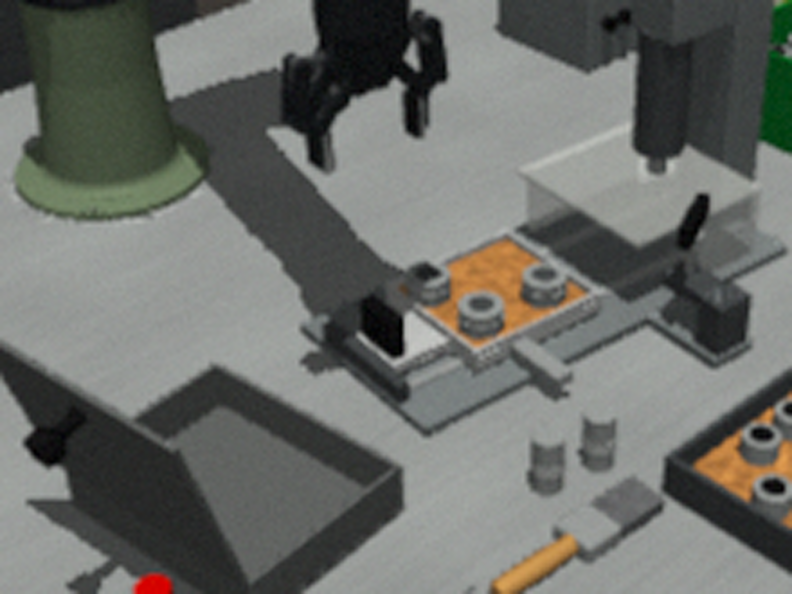

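Three fittings are on the pad, at crop pixels (428,282), (480,313) and (544,283). The fourth corner is empty and the carriage is out. I'll clear the arm and look from the top.

```bash
python3 -m jog '[[[0,-0.045,-0.01],0],[[0,-0.045,-0.01],0],[[0,-0.045,-0.01],0],[[0,-0.045,-0.01],0],[[0,0,0],0]]'
python3 -c "
from h import *
snap('top','t7',(140,140,400,275),3)"
```

```text
time: 19.5
eef_pos: [0.4741, -0.2154, 0.274]
eef_rot: [[-0.995, 0.104, -0.002], [0.104, 0.995, 0.001], [0.002, 0.0, -1.0]]
force: [0.5, 0.6, -0.2]
width: 0.995
```

View pics/t7.png

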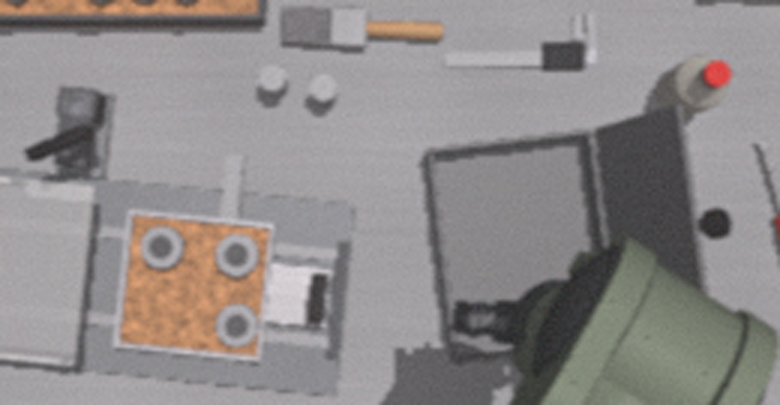

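The fittings sit at about (162,247), (238,255) and (238,325) in the crop, and the case interior is clear. I'll measure them with a mask.

```bash
cat > fit.py <<'E'
from h import *
np.set_printoptions(precision=4,suppress=True)
def fits(raw):
    im=cv2.imread('pics/raw_%s.png'%raw); hsv=cv2.cvtColor(im,cv2.COLOR_BGR2HSV)
    o=((hsv[...,1]>80)&(hsv[...,0]<25)&(hsv[...,0]>3)&(hsv[...,2]>80)).astype('uint8')
    z=np.zeros_like(o); z[180:275,160:245]=o[180:275,160:245]
    pts=np.argwhere(z)[:,::-1].astype(np.int32); r=cv2.minAreaRect(pts); box=cv2.boxPoints(r)
    print('pad',onz('top',*r[0],.032),r)
    w=[onz('top',*b,.032)[:2] for b in box]; print('pad corners',np.array(w))
    m=np.zeros_like(o); cv2.fillPoly(m,[box.astype(np.int32)],1); m&=1-o
    m=cv2.morphologyEx(m,cv2.MORPH_OPEN,np.ones((3,3),np.uint8))
    n,l,s,c=cv2.connectedComponentsWithStats(m)
    for i in range(1,n):
        if s[i,4]>60:
            cc,rad=cv2.minEnclosingCircle(np.argwhere(l==i)[:,::-1].astype(np.int32))
            print(s[i],c[i],np.array(cc),rad,'->',onz('top',*c[i],.048))
if __name__=='__main__':
    import sys; fits(sys.argv[1])
E
python3 fit.py t7
python3 - <<'E'
from h import *
k=lambda u,v,z:onz('top',140+u/3,140+v/3,z)[:2]
P=np.array([k(424,152,.05),k(592,134,.05),k(453,358,.05)]);print(P)
print('rect',np.linalg.norm(P[1]-P[0]),np.linalg.norm(P[2]-P[0]))
print('knob',[onz('top',140+714/3,140+222/3,z)[:2] for z in(.19,.2)])
print('handle top',k(313,297,.072))
E
```

```text
pad [0.5027 0.101  0.032 ] ((204.28713989257812, 234.6287078857422), (44.87617492675781, 41.592552185058594), 5.7105937004089355)
pad corners [[0.4466 0.1754]
 [0.5733 0.164 ]
 [0.5592 0.0261]
 [0.4327 0.0385]]
[187 215  15  15 185] [193.6973 222.0108] [193.625 222.125] 7.675140857696533 -> [0.5413 0.1315 0.048 ]
[212 218  15  15 183] [218.6557 224.7596] [218.593  224.7791] 7.672492027282715 -> [0.5328 0.0555 0.048 ]
[212 241  14  15 179] [218.5363 247.9777] [218.5909 248.    ] 7.554996967315674 -> [0.4626 0.0556 0.048 ]
[[ 0.63610918 -0.13557312]
 [ 0.65402508 -0.30656049]
 [ 0.42827341 -0.16329739]]
rect 0.17192340883711207 0.20967675296089075
knob [array([ 0.56003794, -0.38913759]), array([ 0.55973753, -0.38633206])]
handle top [ 0.49018389 -0.02326172]
```

```bash
python3 -m jog '[[[0.0077,0.0537,0],0],[[0.0077,0.0537,0],0],[[0.0077,0.0537,0.02],0],[[0.0077,0.0537,0.03],0],[[0.0077,0.0537,0.04],0]]' 75
python3 -m jog '[[[0,0,0.03],0],[[0,0,0],0]]'
python3 -c "
from h import *
print(arm.tip_extent);st()"
```

```text
time: 20.18
eef_pos: [0.462, 0.0571, 0.187]
eef_rot: [[-0.995, 0.097, -0.001], [0.097, 0.995, 0.0], [0.001, 0.0, -1.0]]
force: [1.2, 0.3, -0.0]
width: 0.705
time: 20.42
eef_pos: [0.4598, 0.0559, 0.1557]
eef_rot: [[-0.995, 0.096, -0.007], [0.096, 0.995, 0.0], [0.007, -0.0, -1.0]]
force: [-0.2, -0.1, 0.5]
width: 0.705
0.014
20.43 [0.4598 0.0559 0.1557] F [-0.2 -0.1  0.5] w 0.705
```

```bash
python3 -m jog '[[[-0.002,0,0.03],0],[[0,0,0.03],0],[[0,0,0.025],0],[[0,0,0.015],0],[[0,0,0],0]]'
python3 -m jog '[[[0,0,0],0],[[0,0,0],0],[[0,0,0],0],[[0,0,0],0],[[0,0,0],0]]' 255 60
python3 -m jog '[[[0,0,-0.02],0],[[0,0,-0.03],0],[[0,0,-0.04],0],[[0,0,-0.03],0],[[0,0,0],0]]'
```

```text
time: 21.05
eef_pos: [0.4647, 0.0538, 0.0583]
eef_rot: [[-0.995, 0.1, -0.002], [0.1, 0.995, 0.0], [0.002, 0.0, -1.0]]
force: [-0.6, -0.2, -0.0]
width: 0.701
time: 21.68
eef_pos: [0.466, 0.0543, 0.06]
eef_rot: [[-0.995, 0.099, 0.002], [0.099, 0.995, 0.001], [-0.002, 0.001, -1.0]]
force: [-2.7, 0.4, 5.6]
width: 0.485
time: 22.3
eef_pos: [0.4674, 0.0538, 0.1815]
eef_rot: [[-0.995, 0.099, 0.006], [0.099, 0.995, -0.0], [-0.006, 0.0, -1.0]]
force: [0.3, -0.2, -0.5]
width: 0.483
```

```bash
python3 -m jog '[[[-0.0067,-0.0538,0],0],[[-0.0067,-0.0538,0],0],[[-0.0067,-0.0538,0],0],[[-0.0067,-0.0538,0],0],[[-0.0067,-0.0538,0],0]]'
python3 -m jog '[[[0,0,0],0],[[0,0,0.03],0],[[0,0,0.03],0],[[0,0,0],0]]'
python3 - <<'E'
from h import *
s=st(); snap('top','t8',(240,130,400,270),4); snap('scene','s8',(110,140,260,270),4)
a=cv2.imread('pics/t8.png');b=cv2.imread('pics/s8.png')
h=500;r=lambda i:cv2.resize(i,(390,int(i.shape[0]*390/i.shape[1])))
a,b=r(a),r(b);h=max(len(a),len(b));p=lambda i:cv2.copyMakeBorder(i,0,h-len(i),0,0,0)
cv2.imwrite('pics/c8.png',np.hstack([p(a),p(b)]))
E
```

```text
time: 22.92
eef_pos: [0.4712, -0.2185, 0.1776]
eef_rot: [[-0.995, 0.099, -0.001], [0.099, 0.995, 0.001], [0.001, 0.001, -1.0]]
force: [0.7, 0.8, -0.2]
width: 0.485
time: 23.42
eef_pos: [0.4696, -0.2148, 0.116]
eef_rot: [[-0.995, 0.098, -0.005], [0.098, 0.995, 0.004], [0.006, 0.003, -1.0]]
force: [0.1, -0.2, -0.9]
width: 0.481
23.43 [ 0.4696 -0.2148  0.116 ] F [ 0.1 -0.2 -0.9] w 0.481
```

View pics/c8.png

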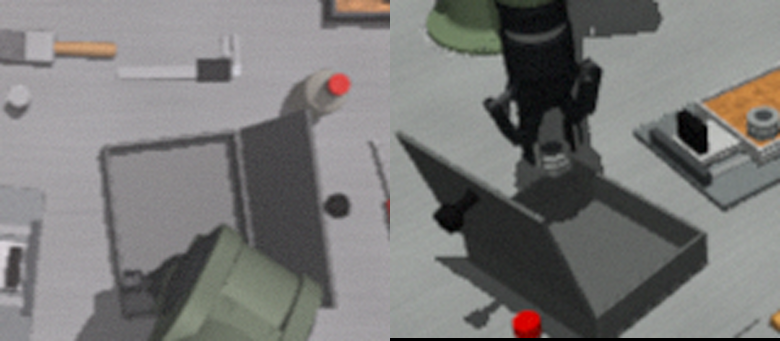

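The fitting is held over the case's near end. Lowering it in.

```bash
python3 -m jog '[[[0,0,0.025],0],[[0,0,0.025],0],[[0,0,0.018],0],[[0,0,0.009],0],[[0,0,0.003],0]]'
python3 -m jog '[[[0,0,0.002],0],[[0,0,0],0],[[0,0,0],0]]'
```

```text
time: 24.15
eef_pos: [0.4725, -0.2172, 0.039]
eef_rot: [[-0.995, 0.099, 0.001], [0.099, 0.995, -0.0], [-0.001, -0.0, -1.0]]
force: [-0.3, 0.6, -1.5]
width: 0.486
time: 24.52
eef_pos: [0.4722, -0.2172, 0.0369]
eef_rot: [[-0.995, 0.099, 0.001], [0.099, 0.995, -0.0], [-0.001, -0.0, -1.0]]
force: [-0.0, -0.3, -1.9]
width: 0.484
```

```bash
for i in 1 2 3; do python3 -m jog '[[[0,0,0.0015],0],[[0,0,0],0]]' | egrep 'pos|force'; done
```

```text
eef_pos: [0.4719, -0.217, 0.0349]
force: [-0.0, 0.1, -1.0]
eef_pos: [0.4718, -0.217, 0.0333]
force: [0.7, -0.2, -1.5]
eef_pos: [0.4719, -0.217, 0.033]
force: [-2.9, 1.3, 10.2]
```

```bash
python3 -m jog '[[[0,0,0],0],[[0,0,0],0],[[0,0,0],0],[[0,0,-0.02],0],[[0,0,-0.04],0]]' 75
python3 -m jog '[[[0,0,-0.04],0],[[0,0,-0.03],0],[[0,0,0],0]]'
python3 -c "
from h import *
snap('top','t9')"; python3 fit.py t9
```

```text
time: 25.9
eef_pos: [0.4706, -0.2162, 0.0911]
eef_rot: [[-0.995, 0.099, -0.003], [0.099, 0.995, 0.002], [0.004, 0.002, -1.0]]
force: [1.1, -0.3, 0.0]
width: 0.7
time: 26.28
eef_pos: [0.4735, -0.218, 0.1642]
eef_rot: [[-0.995, 0.099, 0.004], [0.099, 0.995, -0.003], [-0.004, -0.002, -1.0]]
force: [0.2, -0.1, -0.4]
width: 0.704
pad [0.5028 0.1009 0.032 ] ((204.31527709960938, 234.61883544921875), (44.86402893066406, 41.708457946777344), 5.90614128112793)
pad corners [[0.4467 0.1755]
 [0.5737 0.1636]
 [0.5592 0.0258]
 [0.4324 0.0387]]
[187 215  15  15 186] [193.6613 221.9892] [193.5714 222.    ] 7.693190574645996 -> [0.5414 0.1316 0.048 ]
[212 218  15  15 181] [218.6409 224.7735] [218.5984 224.8279] 7.628401279449463 -> [0.5327 0.0555 0.048 ]
```

```bash
python3 -m jog '[[[-0.0064,0.0556,0],0],[[-0.0064,0.0556,0],0],[[-0.0064,0.0556,0],0],[[-0.0064,0.0556,0],0],[[-0.0064,0.0556,0],0]]'
python3 -m jog '[[[0,0,0],0],[[0,0,0.02],0],[[0,0,0],0]]'
```

```text
time: 26.95
eef_pos: [0.5305, 0.0582, 0.1603]
eef_rot: [[-0.995, 0.099, -0.002], [0.099, 0.995, -0.0], [0.002, -0.0, -1.0]]
force: [1.0, 0.2, -0.3]
width: 0.708
time: 27.32
eef_pos: [0.5292, 0.0558, 0.1397]
eef_rot: [[-0.995, 0.1, -0.005], [0.1, 0.995, -0.0], [0.005, -0.001, -1.0]]
force: [-0.2, -0.3, 1.0]
width: 0.708
```

```bash
python3 -m jog '[[[-0.002,0,0.03],0],[[0,0,0.025],0],[[0,0,0.018],0],[[0,0,0.008],0],[[0,0,0],0]]'
python3 -m jog '[[[0,0,0],0],[[0,0,0],0],[[0,0,0],0],[[0,0,0],0],[[0,0,0],0]]' 255 60
python3 -m jog '[[[0,0,-0.02],0],[[0,0,-0.03],0],[[0,0,-0.04],0],[[0,0,-0.03],0],[[0,0,0],0]]'
```

```text
time: 27.95
eef_pos: [0.533, 0.0557, 0.0608]
eef_rot: [[-0.995, 0.1, -0.001], [0.1, 0.995, -0.0], [0.001, -0.0, -1.0]]
force: [-0.5, 0.8, -0.4]
width: 0.705
time: 28.58
eef_pos: [0.534, 0.0559, 0.0623]
eef_rot: [[-0.995, 0.099, 0.002], [0.099, 0.995, -0.001], [-0.002, -0.001, -1.0]]
force: [-1.4, -1.1, 5.0]
width: 0.485
time: 29.2
eef_pos: [0.5353, 0.0562, 0.1837]
eef_rot: [[-0.995, 0.099, 0.006], [0.099, 0.995, -0.0], [-0.006, 0.0, -1.0]]
force: [0.7, -0.5, -1.6]
width: 0.481
```

```bash
python3 -m jog '[[[-0.0051,-0.0532,0],0],[[-0.0051,-0.0532,0],0],[[-0.0051,-0.0532,0],0],[[-0.0051,-0.0532,0],0],[[-0.0051,-0.0532,0],0]]'
python3 -m jog '[[[0,0,0],0],[[0,0,0.03],0],[[0,0,0.04],0],[[0,0,0.03],0],[[0,0,0.02],0]]'
python3 -m jog '[[[0,0,0.015],0],[[0,0,0.006],0],[[0,0,0],0],[[0,0,0],0]]'
```

```text
time: 29.82
eef_pos: [0.5315, -0.2122, 0.1795]
eef_rot: [[-0.995, 0.099, -0.001], [0.099, 0.995, 0.001], [0.002, 0.001, -1.0]]
force: [0.8, -0.3, -1.7]
width: 0.482
time: 30.45
eef_pos: [0.5307, -0.209, 0.0582]
eef_rot: [[-0.995, 0.098, -0.003], [0.098, 0.995, 0.002], [0.004, 0.002, -1.0]]
force: [-0.3, 0.1, -2.2]
width: 0.476
time: 30.95
eef_pos: [0.533, -0.2112, 0.0407]
eef_rot: [[-0.995, 0.099, 0.001], [0.099, 0.995, -0.001], [-0.001, -0.001, -1.0]]
force: [0.3, -0.0, -1.2]
width: 0.479
```

```bash
python3 -m jog '[[[0,0,0.003],0],[[0,0,0],0]]' | egrep 'pos|force';for i in 1 2 3; do python3 -m jog '[[[0,0,0.0012],0],[[0,0,0],0]]' | egrep 'pos|force'; done
```

```text
eef_pos: [0.5324, -0.2111, 0.0371]
force: [-0.6, 0.7, -1.4]
eef_pos: [0.5323, -0.211, 0.0358]
force: [-0.5, -0.1, -1.7]
eef_pos: [0.5324, -0.2111, 0.0354]
force: [-2.6, 1.1, 5.3]
eef_pos: [0.5324, -0.2111, 0.0353]
force: [-5.1, 2.8, 15.4]
```

Seated. Release, check and get the last one.

```bash
python3 -m jog '[[[0,0,0],0],[[0,0,0],0],[[0,0,0],0],[[0,0,-0.02],0],[[0,0,-0.04],0]]' 75 >/dev/null
python3 -m jog '[[[0,0,-0.04],0],[[0,0,-0.03],0],[[0,0,0],0]]'
python3 -c "
from h import *
snap('top','t10')"; python3 fit.py t10
```

```text
time: 32.95
eef_pos: [0.534, -0.2119, 0.1658]
eef_rot: [[-0.995, 0.099, 0.004], [0.099, 0.995, -0.002], [-0.005, -0.002, -1.0]]
force: [0.2, 0.6, -0.8]
width: 0.709
pad [0.5028 0.1009 0.032 ] ((204.2982177734375, 234.6170654296875), (44.82972717285156, 41.70845413208008), 5.90614128112793)
pad corners [[0.4467 0.1755]
 [0.5737 0.1636]
 [0.5592 0.0259]
 [0.4324 0.0388]]
[187 215  15  15 186] [193.6613 221.9677] [193.75 222.  ] 7.846277713775635 -> [0.5414 0.1316 0.048 ]
```

```bash
python3 -m jog '[[[0.0044,0.0571,0],0],[[0.0044,0.0571,0],0],[[0.0044,0.0571,0],0],[[0.0044,0.0571,0],0],[[0.0044,0.0571,0],0]]' >/dev/null
python3 -m jog '[[[0.0044,0.0571,0],0],[[0,0,0],0],[[0,0,0.02],0],[[0,0,0],0]]'
```

```text
time: 34.12
eef_pos: [0.538, 0.1316, 0.141]
eef_rot: [[-0.995, 0.1, -0.005], [0.1, 0.995, -0.001], [0.005, -0.001, -1.0]]
force: [1.0, 0.3, -0.0]
width: 0.705
```

```bash
python3 -m jog '[[[-0.002,0,0.03],0],[[0,0,0.025],0],[[0,0,0.018],0],[[0,0,0.009],0],[[0,0,0],0]]'
python3 -m jog '[[[0,0,0],0],[[0,0,0],0],[[0,0,0],0],[[0,0,0],0],[[0,0,0],0]]' 255 60
python3 -m jog '[[[0,0,-0.02],0],[[0,0,-0.03],0],[[0,0,-0.04],0],[[0,0,-0.03],0],[[0,0,0],0]]'
```

```text
time: 34.75
eef_pos: [0.5417, 0.1317, 0.0611]
eef_rot: [[-0.995, 0.1, -0.001], [0.1, 0.995, -0.0], [0.001, -0.0, -1.0]]
force: [0.3, -0.9, -0.0]
width: 0.707
time: 35.38
eef_pos: [0.5428, 0.1322, 0.0627]
eef_rot: [[-0.995, 0.099, 0.002], [0.099, 0.995, -0.001], [-0.002, -0.0, -1.0]]
force: [-0.8, -1.5, 6.0]
width: 0.48
time: 36.0
eef_pos: [0.5439, 0.1327, 0.184]
eef_rot: [[-0.995, 0.099, 0.006], [0.099, 0.995, 0.001], [-0.006, 0.001, -1.0]]
force: [-0.3, -0.3, -2.1]
width: 0.473
```

```bash
python3 -m jog '[[[-0.0139,-0.0552,0],0],[[-0.0139,-0.0552,0],0],[[-0.0139,-0.0552,0],0],[[-0.0139,-0.0552,0],0],[[-0.0139,-0.0552,0],0]]' >/dev/null
python3 -m jog '[[[-0.0139,-0.0552,0],0],[[0,0,0],0],[[0,0,0.04],0],[[0,0,0.04],0],[[0,0,0.03],0]]'
python3 -m jog '[[[0,0,0.022],0],[[0,0,0.009],0],[[0,0,0],0],[[0,0,0],0]]'
python3 -m jog '[[[0,0,0.001],0],[[0,0,0],0]]' | egrep 'pos|force'
```

```text
time: 37.25
eef_pos: [0.5905, -0.2036, 0.0683]
eef_rot: [[-0.995, 0.098, -0.003], [0.098, 0.995, 0.002], [0.003, 0.002, -1.0]]
force: [-0.0, -0.6, -1.4]
width: 0.48
time: 37.75
eef_pos: [0.5929, -0.2055, 0.0413]
eef_rot: [[-0.995, 0.099, 0.001], [0.099, 0.995, -0.001], [-0.001, -0.0, -1.0]]
force: [0.8, -0.3, -1.0]
width: 0.481
eef_pos: [0.5925, -0.2057, 0.04]
force: [0.1, -0.6, -1.1]
```

```bash
python3 -m jog '[[[0,0,0.002],0],[[0,0,0],0]]' | egrep 'pos|force';for i in 1 2 3; do python3 -m jog '[[[0,0,0.0011],0],[[0,0,0],0]]' | egrep 'pos|force'; done
```

```text
eef_pos: [0.5921, -0.2055, 0.0373]
force: [-0.4, -1.2, -0.9]
eef_pos: [0.5921, -0.2055, 0.0361]
force: [-0.4, 0.9, -1.7]
eef_pos: [0.5922, -0.2056, 0.0358]
force: [-1.8, 0.4, 5.4]
eef_pos: [0.5922, -0.2055, 0.0357]
force: [-4.7, 1.4, 11.9]
```

```bash
python3 -m jog '[[[0,0,0],0],[[0,0,0],0],[[0,0,0],0],[[0,0,-0.02],0],[[0,0,-0.04],0]]' 75 >/dev/null
python3 -m jog '[[[0,0,-0.05],0],[[0,0.05,-0.05],0],[[0,0.06,-0.05],0],[[0,0.06,-0.05],0],[[0,0.06,0],0]]'
python3 - <<'E'
from h import *
s=st(); snap('top','t11',(240,130,400,270),4); snap('scene','s11',(110,140,260,270),4)
a=cv2.imread('pics/t11.png');b=cv2.imread('pics/s11.png')
r=lambda i:cv2.resize(i,(390,int(i.shape[0]*390/i.shape[1])))
a,b=r(a),r(b);h=max(len(a),len(b));p=lambda i:cv2.copyMakeBorder(i,0,h-len(i),0,0,0)
cv2.imwrite('pics/c11.png',np.hstack([p(a),p(b)]))
E
```

```text
time: 40.25
eef_pos: [0.6142, -0.0056, 0.2723]
eef_rot: [[-0.995, 0.101, 0.007], [0.101, 0.995, -0.001], [-0.007, -0.0, -1.0]]
force: [0.5, -0.3, -0.6]
width: 0.707
40.25 [ 0.6142 -0.0056  0.2723] F [ 0.5 -0.3 -0.6] w 0.707
```

View pics/c11.png

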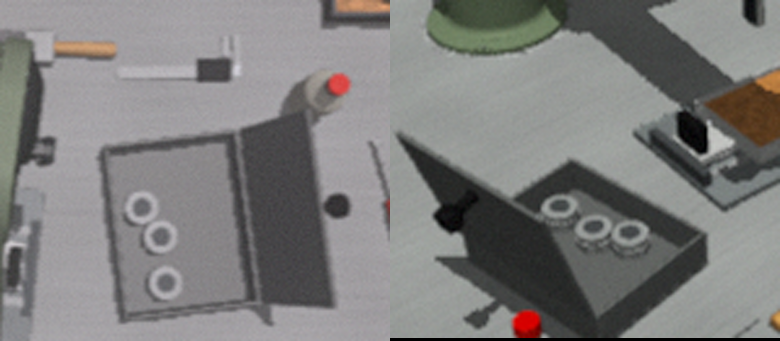

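All three are in the case at (142,207), (160,237) and (165,283) in the left panel. The first two look nearly touching, so I'll triangulate their tops before shutting the lid.

```bash
python3 - <<'E'
from h import *
np.set_printoptions(precision=4,suppress=True)
k=390/160
S=lambda u,v:(110+(u-390)*150/390,140+v*150/390)
Tp=[(142,207),(160,237),(165,283)];Sp=[(630,233),(594,228),(560,207)]
for a in Tp: print('T',onz('top',240+a[0]/k,130+a[1]/k,.031))
for a in Sp: print('S',onz('scene',*S(*a),.031))
for a,b in zip(Tp,Sp):
    c1,d1=ray('top',240+a[0]/k,130+a[1]/k);c2,d2=ray('scene',*S(*b))
    t=np.linalg.lstsq(np.c_[d1,-d2],c2-c1,rcond=None)[0];p,q=c1+d1*t[0],c2+d2*t[1];print((p+q)/2,np.linalg.norm(p-q))
im=cv2.imread('pics/raw_scene11.png') if 0 else cv2.imread('pics/raw_s11.png')
a=cv2.resize(im[205:245,160:215],None,fx=10,fy=10,interpolation=2)
b=cv2.imread('pics/raw_t11.png')[200:255,280:320];b=cv2.resize(b,(290,400),interpolation=2)
cv2.imwrite('pics/c12.png',np.hstack([a,b[:400]]))
E
```

```text
T [ 0.5626 -0.1883  0.031 ]
T [ 0.5247 -0.2106  0.031 ]
T [ 0.467  -0.2163  0.031 ]
S [ 0.5632 -0.1866  0.031 ]
S [ 0.5271 -0.2107  0.031 ]
S [ 0.4689 -0.2164  0.031 ]
[ 0.5631 -0.1876  0.0315] 0.0016707456647330231
[ 0.5251 -0.2102  0.0294] 0.0014072120726247095
[ 0.4672 -0.216   0.0298] 0.0010144672864157995
```

View pics/c12.png

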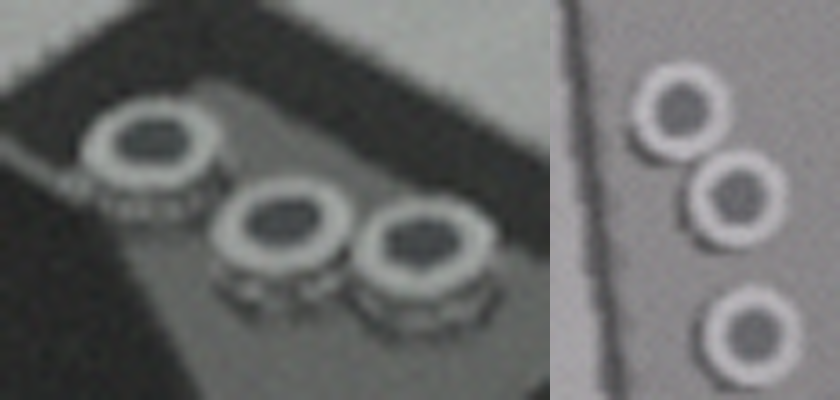

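```bash
python3 -m jog '[[[0,0,-0.03],0],[[0.0088,-0.0555,0],0],[[0.0088,-0.0555,0],0],[[0.0088,-0.0555,0],0],[[0.0088,-0.0555,0],0]]' 255 >/dev/null
python3 -m jog '[[[0.0088,-0.0555,0],0],[[0.0088,-0.0555,0],0],[[0.0088,-0.0555,0],0],[[0.0088,-0.0555,0],0],[[0,0,0],0]]'
python3 -m jog '[[[0,0,0.05],0],[[0,0,0.045],0],[[0,0,0],0]]'
python3 -m jog '[[[0,0.02,0],0],[[0,0.02,0],0],[[0,0.02,0],0],[[0,0.01,0],0],[[0,0.01,0],0]]'
```

```text
time: 41.6
eef_pos: [0.4956, -0.4454, 0.2967]
eef_rot: [[-0.994, 0.105, -0.001], [0.105, 0.994, 0.0], [0.001, -0.0, -1.0]]
force: [0.8, 0.4, -0.4]
width: -0.001
time: 41.98
eef_pos: [0.4959, -0.4383, 0.1991]
eef_rot: [[-0.995, 0.099, -0.006], [0.099, 0.995, 0.007], [0.007, 0.006, -1.0]]
force: [-0.2, 0.6, 0.4]
width: -0.003
time: 42.6
eef_pos: [0.5062, -0.3613, 0.2041]
eef_rot: [[-0.995, 0.099, 0.001], [0.099, 0.995, -0.001], [-0.001, -0.001, -1.0]]
force: [-1.2, -2.3, 1.5]
width: 0.002
```

```bash
python3 -m jog '[[[0,0.01,0],0],[[0,0.01,0],0],[[0,0.016,0.001],0],[[0,0.016,0.002],0],[[0,0.016,0.003],0]]'
python3 -m jog '[[[0,0.015,0.006],0],[[0,0.014,0.008],0],[[0,0.014,0.009],0],[[0,0,0],0]]'
python3 -c "
from h import *
snap('scene','s13',(90,90,260,260),3)"
```

```text
time: 43.22
eef_pos: [0.5127, -0.2925, 0.197]
eef_rot: [[-0.995, 0.099, -0.0], [0.099, 0.995, 0.0], [0.0, 0.0, -1.0]]
force: [-1.4, -2.7, -0.0]
width: -0.004
time: 43.72
eef_pos: [0.5165, -0.2492, 0.1731]
eef_rot: [[-0.995, 0.098, -0.001], [0.098, 0.995, 0.002], [0.002, 0.002, -1.0]]
force: [0.0, -0.4, -0.1]
width: 0.003
```

View pics/s13.png

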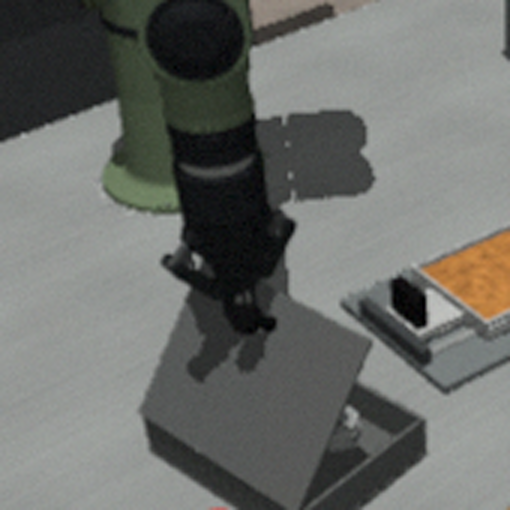

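The lid follows the fingers at roughly 45°. Continuing to shut it.

```bash
python3 -m jog '[[[0,0.012,0.011],0],[[0,0.011,0.012],0],[[0,0.01,0.013],0],[[0,0.008,0.016],0],[[0,0.007,0.016],0]]'
python3 -m jog '[[[0,0.003,0.012],0],[[0,0.002,0.012],0],[[0,0,0.006],0],[[0,0,0],0]]'
```

```text
time: 44.4
eef_pos: [0.5099, -0.1975, 0.1024]
eef_rot: [[-0.995, 0.099, -0.023], [0.099, 0.995, 0.009], [0.024, 0.006, -1.0]]
force: [-27.8, 4.5, 5.2]
width: 0.001
time: 44.9
eef_pos: [0.5124, -0.194, 0.0741]
eef_rot: [[-0.995, 0.099, -0.018], [0.099, 0.995, 0.007], [0.019, 0.005, -1.0]]
force: [-23.0, 6.4, 15.8]
width: -0.001
```

The fingers are touching the knob sideways, because the case is skewed from the tool. Shifting away from it.

```bash
python3 -m jog '[[[0.012,0,-0.002],0],[[0.018,0,0],0],[[0,0,0],0]]'
python3 -m jog '[[[0,0,0.004],0],[[0,0,0.004],0],[[0,0,0],0]]'
```

```text
time: 45.28
eef_pos: [0.4914, -0.1948, 0.078]
eef_rot: [[-0.995, 0.1, -0.0], [0.1, 0.995, 0.001], [0.0, 0.001, -1.0]]
force: [0.4, -0.8, 0.1]
width: -0.002
time: 45.65
eef_pos: [0.4932, -0.1955, 0.0705]
eef_rot: [[-0.995, 0.099, 0.001], [0.099, 0.995, -0.0], [-0.001, -0.0, -1.0]]
force: [-0.0, -0.4, 5.4]
width: 0.002
```

```bash
python3 -m jog '[[[0,0,0.003],0],[[0,0,0],0],[[0,0,0],0]]'
python3 -m jog '[[[0,0,-0.03],0],[[0,0,-0.05],0],[[0,0,-0.06],0],[[0.04,0,-0.03],0],[[0,0,0],0]]'
python3 - <<'E'
from h import *
snap('scene','s14',(100,90,360,270),3)
snap('top','t14')
E
```

```text
time: 46.02
eef_pos: [0.4933, -0.1956, 0.0702]
eef_rot: [[-0.995, 0.099, 0.002], [0.099, 0.995, -0.001], [-0.002, -0.001, -1.0]]
force: [-7.5, 3.8, 28.8]
width: 0.0
time: 46.65
eef_pos: [0.4526, -0.1917, 0.2396]
eef_rot: [[-0.995, 0.1, 0.003], [0.1, 0.995, -0.002], [-0.004, -0.002, -1.0]]
force: [1.1, 0.1, 0.1]
width: 0.003
```

View pics/s14.png

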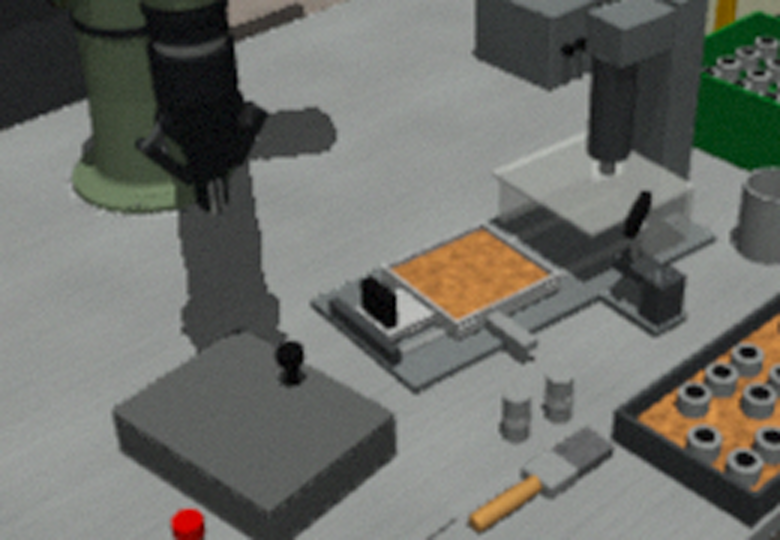

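The lid is fully shut, the pad is empty, the carriage is at its stop, the T-handle is raised and turned, and the arm is clear. Handing in.

```bash
python3 -c "
from h import *
st(); print(job.close_job())"
```

```text
46.75 [ 0.453  -0.1915  0.2371] F [-0.3  0.3 -0.2] w 0.0
the job is handed in; nothing more can be done
None
```

The job is done and handed in at about 47 s; it reported no verdict. Three fittings stood on the pad, and all three are in the case with the lid shut.

- **Lock screw:** I turned it clockwise about 4.1 rad, until a 2.9 N m moment showed its stop.
- **Carriage:** I pulled it out until about 35 N of resistance showed the outer stop (its own friction is about 2 N). The travel I measured was about 175 mm, because the gripped handle and arm give a little. A rough image estimate was about 172 mm, right at the 0.172 m limit. I relied on the resistance for calling it at the stop.
- **Fittings:** Before I shut the lid, two views put their tops at 29–32 mm, where 31 mm is flat on the case floor. One had moved about 3 cm from where I set it and ended up next to another, but both sat flat.
- **Lid:** While shutting it, the fingers pushed sideways on the knob with about 28 N (limit for the arm or gripper body 40 N), so I moved clear. Pressed down at 29 N, the fingertips were at the height of a fully shut lid.
- **Last picture:** It shows the lid flat, the pad empty, the carriage out and the arm touching nothing. The nipples and brush are in place. The mug, caliper and oil bottle are only partly in view, and the deburrer is out of view. I avoided all of them but did not re-measure any.

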